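Gauge the stamp block in the bench caliper

TASK

Set the wooden stamp block upright on the plate of the bench caliper, between its open jaws and square to them, and let go of it. Then slide the moving jaw along its beam until the block is pinched between both jaws, press it home with about 6 N on the block for a good half second without cocking the jaw or forcing it, and leave the jaw closed on the block. Do not disturb the jar, the paint pot or the tape.

Things in the scene. Friction and masses are not known exactly. Their poses are not given: they have to be found in the camera images.
- block_center (a point): Wooden stamp block: base 62 x 62 mm, 22 mm high; turned round knob on top (neck 20 mm across, 22 to 34 mm up; head 30 mm across, 34 to 64 mm up, its middle 49 mm up). About 0.12 kg; take it by the head. The point is on its axis, 32 mm above its underside; z up, x and y square to the base's sides. Starts upright on the bench.
- gauge: Bench caliper, fixed to the bench: metal plate 150 (x) x 250 (y) x 10 mm, origin at the centre of its underside. Beam along y at x = +45 mm, top 30 mm up. Both jaws reach from it to x = -60 mm and are at most 32 mm up from the bench; the slider keeps to x > 27 mm. A good place for the block's axis is x = -20 mm. Fixed jaw at the -y end; the sliding jaw, on the +y side, closes to -y.
- fixed_face (a point): Point on the nominal face of the fixed jaw, at x = -20, y = -85, z = 20 mm in the caliper's frame, same axes. The fixed jaw carries a face plate that stands somewhere between 0 and 5 mm proud of this point towards +y: how far is not measured. It does not yield.
- tab (a point): Middle of the thumb tab on the slider, 54 mm above the bench: an upright flat 26 mm long (caliper's x), 12 mm thick (along the travel), from 38 to 70 mm above the bench. Take it across its thickness, or push on it. Axes as the caliper's. It lies 25 mm to the +y side of the sliding jaw's face. The slider has about 2 N of friction and stays where it is left.
- slider (a joint): Opening of the caliper in m: distance of the sliding jaw's face from the nominal fixed face (0 = shut, at most 0.132); starts at 0.110 to 0.128. It grows as the slider moves to the caliper's +y.
- jaw: Sliding jaw, 88 mm long, 12 mm thick: origin on its turning axis on the beam, in the plane of its measuring face, 11.5 mm above the bench; axes as the caliper's when square; the block goes on its -y side. It has sprung play about the vertical through its origin (18 N m per rad), so that pressing hard, or pushing on its tip, cocks it.
- stamp_block: The stamp block as a whole, origin in the middle of its underside.
- jar_center (a point): Bystander: pigment jar with a red screw lid, 54 mm across, 58 mm high; the point is on its axis half-way up. It may stand where the block does otherwise.
- pot_pale: Bystander: small open paint pot, 71 mm across, 43 mm high, behind the caliper; origin at the centre of its underside.
- masking_tape: Bystander: roll of masking tape lying flat, 98 mm across, 25 mm high, behind the caliper; origin at the centre of its underside.
Not all that is in view belongs to the job. Leave any green look-alike of the stamp_block alone.

How it is judged:
On the way, in this order (a step that is already met when the one before it is completed fails the run):
1. the block stands upright on the plate between the open jaws, let go (z of block_center in the frame of gauge between 0.039 and 0.045 m and angle between block_center's own z axis and vertical below 0.05 rad and x of block_center in the frame of gauge between -0.045 and 0.002 m and (angle between the x axis of block_center and the x axis of gauge, either way round below 0.15 rad or angle between the x axis of block_center and the y axis of gauge, either way round below 0.15 rad) and contact force between the fingers and stamp_block below 0.1 N and y of block_center in the frame of gauge above -0.056 m and y of block_center in the frame of jaw below -0.033 m and contact force between jaw and stamp_block below 0.3 N), for 0.2 s.
2. the sliding jaw presses the block, at rest, against the fixed jaw with 3 to 12 N, the jaw tilted less than 0.02 rad, for 0.4 s (z of block_center in the frame of gauge between 0.039 and 0.045 m and angle between block_center's own z axis and vertical below 0.05 rad and x of block_center in the frame of gauge between -0.045 and 0.002 m and contact force between the fingers and stamp_block below 0.1 N and linear speed of stamp_block below 0.004 m/s and contact force between jaw and stamp_block between 3 and 12 N and angle between the x axis of jaw and the x axis of gauge, either way round below 0.02 rad), for 0.4 s.
At the end, for the whole second after the job is handed in: Block upright and at rest on the plate, axis at x -45 to +2 mm of the caliper, square within 0.05 rad, within 39 mm of the nominal fixed face; sliding jaw's face within 33.5 mm of the block's axis, jaw within 0.015 rad of square; block and tab let go (z of block_center in the frame of gauge between 0.039 and 0.045 m and angle between block_center's own z axis and vertical below 0.05 rad and x of block_center in the frame of gauge between -0.045 and 0.002 m and (angle between the x axis of block_center and the x axis of gauge, either way round below 0.05 rad or angle between the x axis of block_center and the y axis of gauge, either way round below 0.05 rad) and contact force between the fingers and stamp_block below 0.1 N and linear speed of stamp_block below 0.004 m/s and y of block_center in the frame of jaw between -0.0335 and -0.0285 m and y of block_center in the frame of gauge below -0.046 m and angle between the x axis of jaw and the x axis of gauge, either way round below 0.015 rad); the robot touches nothing.
It fails at once if the jaw is pressed on the block with more than 15 N (contact force between jaw and stamp_block above 15 N).
It fails at once if the sliding jaw is cocked by more than 0.025 rad (angle between the x axis of jaw and the x axis of gauge, either way round above 0.025 rad).
It fails at once if the block is tipped over (angle between block_center's own z axis and vertical above 0.6 rad).
It fails at once if the jar, pot or tape is moved more than 20 mm (distance of any of jar_center, pot_pale, masking_tape from where it was at the start of the episode above 0.02 m).
It also fails if it takes over 64 s, if anything falls off the work surface, if the arm or the gripper's body presses on something with over 40 N, if the wrist force passes 120 N, or if a joint passes its speed limit or range.

ROBOT

A 7-joint arm with a two-finger parallel gripper is mounted at the origin on a cart in front of the work surface, level with it; the furniture and walls round the work are solid. World frame = base frame: x ahead of the robot, y to its left, z up, the work surface at z = 0. Lengths are in m, angles in rad, forces in N, time in s.
With the tool pointing down it reaches from about 0.4 to 0.85 m from the base axis. Payload 4.5 kg.
Tool frame: the origin (TCP) lies midway between the tips of the shut fingers; the grasp point (between the pads) lies 19 mm behind it; z points along the fingers, y is the direction in which the jaws open and shut (so a half turn about z gives the same grasp; the last joint's range is limited). The gripper opens to 88 mm and grips with 3 to 60 N. Pads are 18 mm wide; open, the fingers measure 123 mm over their backs; the gripper's body (75 mm by 187 mm) begins 45 mm behind the grasp point.
Start: joints at [1.158, 0.689, -0.195, 1.565, 0.157, 0.902, -0.215], TCP at [0.27, -0.564, 0.239] pointing down, gripper open.
Joint ranges: [-3.01, 3.01], [-0.46, 2.08], [-1.47, 1.51], [0.13, 2.56], [-1, 4.14], [0.04, 2.09], [-2.66, 2.66]. Speed limits (rad/s): [2.57, 2.57, 3.14, 3.14, 3.14, 3.14, 3.14].

INTERFACE

Orientations are given as a unit quaternion [x, y, z, w].
In Python, from plant import r gives the robot as it stands.
- The arm moves only by the tool play_rows, never from a script. Its argument "targets" is a list of rows, each a list of 6 numbers: the shift along the tool's x, y, z in m, then the turn, a rotation vector about the tool's x, y, z in rad. In form: [[tx, ty, tz, rx, ry, rz], ...]. A call has 1 to 5 rows; each row shifts and turns the pose as measured when the row begins, along the tool's axes as they then stand; what a row does not reach is not made up. A row lasts 1/12 s, in which the tool goes at most 41.7 mm and 7.16 degrees, less where a joint would pass 70% of its speed; a pose out of reach is approached as far as the arm can. A call is refused whole if a number of a shift passes 0.0417 or a number of a turn 0.125, either way. A call with a gripper value outside its range is refused whole. "hand" is the opening, from 0 (shut) to 1 (fully open), set as the call begins (left out, the last holds). The fingers move at their own pace and stop on an object; "squeeze" is the grip in N (left out, the last holds). Time passes only in rows, so rows that do not move let the fingers close. It gives the time, the measured TCP pose, the force and the opening at its end, in the units of the state.
- r.get_state(): the state, without advancing time (a new reading comes with each control period).
- r.snapshot(name): name is "scene" or "top" or "wrist"; returns the picture (480x640x3 uint8, blue, green, red); there is no depth.
- r.get_calibration(name): a dict with "intrinsics" (3x3 intrinsics, pixels), "R" (3x3) and "t" (3): a world point X has camera coordinates R X + t; the wrist camera has in their place "hand_eye" (4x4, takes a point from camera to tool coordinates, whose origin is the TCP and whose axes are the flange's). Camera axes: x right, y down, z forward; pixel columns grow to the right and rows downward; lengths in m; the calibration is good to about 2 mm. A picture is of the moment at which its call begins: read the wrist's pose just before it. get_calibration takes no time and is no camera call.
- r.finish_job(): hands the job in, once; it reports no verdict.
Trained networks look in the newest picture that a camera, given by its name, has taken for a name from the list of things; names that differ only in an ending like _2 or _b are one class to them, and where a whole thing is asked for, a point or a joint stands for the part that bears it (a point fixed in the world has none). Each returns a list of dicts, best first, with "confidence" (0 to 1); they miss things now and then, are a little off and sometimes report something else, mostly with a low value. They report only what shows in the picture. A call takes as long as a camera call. They do not tell look-alikes from the thing itself.
- r.search_frame(query, camera): "bbox" ([left, top, right, bottom] in pixels, round what is visible of it).
- r.tip_of(query, camera): "uv" ([column, row] in pixels: a listed point, or the origin of a listed thing).
The state is a dict: "clock": time; "q": joint angles; "qd": joint speeds; "joint_torque": joint torques, N m; "tool_pos": TCP position; "eef_rot": TCP orientation; "contact_force": force on the tool from outside, world axes, zero at the start; "moment": the same for the moment, N m; "opening": opening from 0.0 (shut) to 1.0 (fully open).
Only numpy, scipy, OpenCV 4.12 (cv2) and the standard library are available. Lean on these libraries where they do the work, as an engineer would, in place of code of your own. Each camera call takes 0.05 s, during which the arm holds its last target. There are 200 camera calls.

## Working session

There is one attempt and no reset: what is moved stays moved. The work goes in short steps, Python scripts to look and compute and a tool call to move; the robot and the scene stay as the last step left them, time stands still between calls to the robot, and variables do not carry over. Pictures are saved under pics/ and viewed, on a budget of 10 in all, crops included, one or two more only if the job needs it, and the job is handed in when it is done.

Besides the shell and the picture viewer there is one more tool, called after "Request:" as name(argument=value, ...), one argument or row to a line, values as JSON. play_rows: Moves the arm, as the interface text tells. Its arguments: {"type":"object","properties":{"targets":{"type":"array","items":{"type":"array","items":{"type":"number"}}},"hand":{"type":"number"},"squeeze":{"type":"number"}},"required":["targets"]}

```bash
mkdir -p pics; ls
cat > h.py <<'E'
import numpy as np, cv2
from plant import r
from scipy.spatial.transform import Rotation as Ro
def cam(n):
    c=r.get_calibration(n); K=np.array(c["intrinsics"])
    if "R" in c: return K,np.array(c["R"]),np.array(c["t"])
    s=r.get_state(); T=np.eye(4); T[:3,:3]=Ro.from_quat(s["eef_rot"]).as_matrix(); T[:3,3]=s["tool_pos"]
    M=np.linalg.inv(T@np.array(c["hand_eye"])); return K,M[:3,:3],M[:3,3]
def back(uv,z,C):
    K,R,t=C; d=R.T@np.linalg.inv(K)@np.array([uv[0],uv[1],1.]); o=-R.T@t
    return o+d*(z-o[2])/d[2]
def proj(X,C):
    K,R,t=C; p=K@(R@np.array(X)+t); return p[:2]/p[2]
E
python3 - <<'E'
from h import *
s=r.get_state(); print(s)
for n in ("scene","top"):
    C=cam(n); im=r.snapshot(n); cv2.imwrite(f"pics/{n}0.png",im)
    print(n,-C[1].T@C[2])
    for q,z in (("block_center",.032),("fixed_face",.02),("tab",.054),("jar_center",.029),("pot_pale",0),("masking_tape",0),("gauge",0),("jaw",.0115)):
        for d in r.tip_of(q,n)[:3]: print(q,np.round(d["uv"],1),round(d["confidence"],2),np.round(back(d["uv"],z,C),4))
E
```

```text
pics
{'clock': 0.0, 'q': array([ 1.15779111,  0.68997588, -0.19450751,  1.56635359,  0.15731243,
        0.90249154, -0.21507477]), 'qd': array([ 0.00043427, -0.00157433,  0.00032281, -0.00114055, -0.00066836,
        0.00139087,  0.00048546]), 'joint_torque': array([-2.20872180e-04, -5.27551746e+01, -1.26656268e+00, -1.53425735e+01,
       -5.25402557e-02,  6.64131498e-03,  1.62667666e-04]), 'tool_pos': array([ 0.26972839, -0.56309602,  0.23791238]), 'eef_rot': array([ 9.75136264e-01,  2.21604207e-01, -2.74575224e-04, -8.75843818e-04]), 'contact_force': array([ 0.39096126, -0.31758679, -0.30794623]), 'moment': array([ 0.03371243, -0.03033839,  0.00334456]), 'opening': 0.9996553039727982}
scene [-0.29292025  0.49177588  1.00382725]
block_center [335.2 267.6] 0.75 [0.4241 0.0555 0.032 ]
block_center [203.7 355. ] 0.64 [0.3587 0.4068 0.032 ]
block_center [304.3 311.1] 0.61 [0.3513 0.1773 0.032 ]
fixed_face [438.7 199.9] 0.58 [ 0.4966 -0.3077  0.02  ]
tab [384.5 195.8] 0.56 [ 0.553 -0.17   0.054]
jar_center [246.  312.7] 0.93 [0.4138 0.2878 0.029 ]
pot_pale [313.1 183.1] 0.61 [ 0.7471 -0.066   0.    ]
masking_tape [349.8 175.3] 0.73 [ 0.7235 -0.1725  0.    ]
gauge [406.3 214.8] 0.71 [ 0.5099 -0.2143  0.    ]
gauge [333.5 272.6] 0.61 [0.4363 0.0527 0.    ]
jaw [386.9 201.1] 0.72 [ 0.57   -0.193   0.0115]
top [0.27560875 0.05543795 1.39462127]
block_center [321.6 304.3] 0.96 [0.43   0.0435 0.032 ]
block_center [266.5 339.4] 0.84 [0.3521 0.1628 0.032 ]
block_center [156.4 334.1] 0.84 [0.3609 0.4034 0.032 ]
tab [421.6 243.6] 0.97 [ 0.5642 -0.176   0.054 ]
jar_center [212.  306.5] 0.73 [0.4228 0.2852 0.029 ]
pot_pale [367.9 183.1] 0.97 [ 0.7198 -0.063   0.    ]
pot_pale [438.4 265.4] 0.42 [ 0.5254 -0.2224  0.    ]
masking_tape [416.1 181.7] 0.93 [ 0.7243 -0.1761  0.    ]
gauge [437.7 267.4] 0.96 [ 0.5208 -0.2207  0.    ]
jaw [427.9 249. ] 0.54 [ 0.561  -0.1974  0.0115]
```

View pics/top0.png

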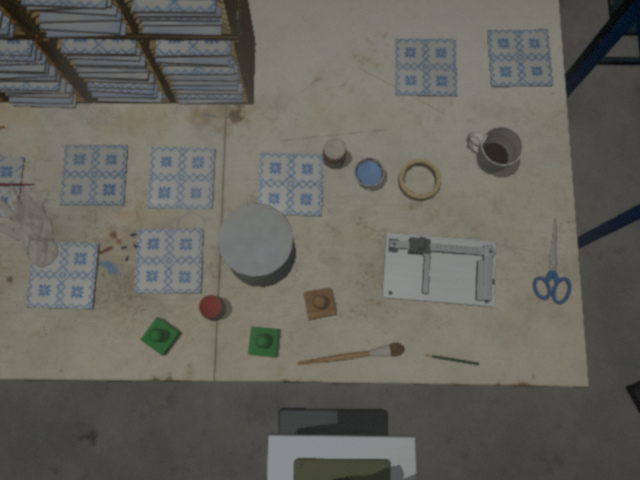

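View pics/scene0.png

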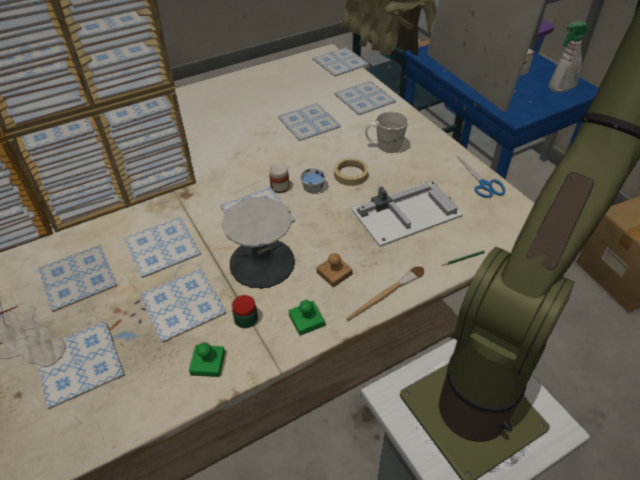

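The brown wooden block with a knob is at top (320,303) and scene (335,267). The green ones at top (160,336) and (264,341) are look-alikes, and the red-lidded jar is at (211,306). I choose the brown one. A grey turntable at top (256,241) stands tall beside it, so I need its height. The caliper is at (438,268) with its beam on the far side and the fixed jaw on the right. Next I measure the yaws and the turntable height.

```bash
cat >> h.py <<'E'
def go(p,yaw):
    "tool-frame shift and turn from the present pose to TCP p, pointing down with tool x at yaw"
    s=r.get_state(); R=Ro.from_quat(s["eef_rot"]); c,n=np.cos(yaw),np.sin(yaw)
    G=Ro.from_matrix(np.array([[c,n,0],[n,-c,0],[0,0,-1.]]))
    return np.round(R.inv().apply(np.array(p)-s["tool_pos"]),4), np.round((R.inv()*G).as_rotvec(),4)
E
python3 - <<'E'
from h import *
C=cam("top"); im=cv2.imread("pics/top0.png"); S=cv2.imread("pics/scene0.png"); D=cam("scene")
hsv=cv2.cvtColor(im,cv2.COLOR_BGR2HSV)
def rect(m,x0,y0,x1,y1,z):
    k=np.zeros_like(m); k[y0:y1,x0:x1]=m[y0:y1,x0:x1]
    cs,_=cv2.findContours(k,0,2); c=max(cs,key=cv2.contourArea)
    P=np.array([back(p[0],z,C)[:2] for p in c],np.float32)
    return cv2.minAreaRect(P)
print("plate",rect(((hsv[...,1]<22)&(hsv[...,2]>120)).astype(np.uint8)*255,370,220,510,315,.01), hsv[285,410],hsv[220,410])
print("block",rect(((hsv[...,1]>95)).astype(np.uint8)*255,295,278,345,328,.022),hsv[310,310],hsv[325,345])
# turntable: disc edge in top and scene for several z
for z in (.08,.1,.12,.14,.16):
    c=back((256.5,240),z,C); e=back((294,243),z,C); print(z,c.round(3),np.linalg.norm(e-c).round(3),proj(c,D).round(0))
print(go([.46,-.22,.3],0))
E
```

```text
plate ((0.5169273018836975, -0.22228732705116272), (0.25011691451072693, 0.15066182613372803), 85.82955932617188) [ 60   4 140] [ 23  33 123]
block ((0.43347322940826416, 0.048559848219156265), (0.05802888795733452, 0.05810756981372833), 10.693009376525879) [ 15 108  97] [ 23  36 127]
0.08 [0.563 0.186 0.08 ] 0.082 [257. 237.]
0.1 [0.558 0.184 0.1  ] 0.081 [258. 232.]
0.12 [0.554 0.182 0.12 ] 0.079 [258. 226.]
0.14 [0.55 0.18 0.14] 0.078 [259. 221.]
0.16 [0.545 0.178 0.16 ] 0.077 [260. 215.]
(array([ 0.3198, -0.2279, -0.0613]), array([1.000e-04, 0.000e+00, 4.467e-01]))
```

Request:
play_rows(
  targets=[
    [0, 0, 0, 0, 0, 0.104],
    [0, 0, 0, 0, 0, 0.104],
    [0, 0, 0, 0, 0, 0.104],
    [0, 0, 0, 0, 0, 0.104],
    [0, 0, 0, 0, 0, 0.104],
  ],
)

```text
clock: 1.32
tool_pos: [0.2699, -0.5637, 0.2387]
eef_rot: [0.999, -0.048, 0.001, -0.0]
contact_force: [0.6, 0.6, 0.1]
opening: 0.999
```

Request:
play_rows(
  targets=[
    [0.0165, -0.0356, -0.006, 0, 0, 0],
    [0.0165, -0.0356, -0.006, 0, 0, 0],
    [0.0165, -0.0356, -0.006, 0, 0, 0],
    [0.0165, -0.0356, -0.006, 0, 0, 0],
    [0.0165, -0.0356, -0.006, 0, 0, 0],
  ],
)

```text
clock: 1.73
tool_pos: [0.3654, -0.3994, 0.2671]
eef_rot: [0.998, -0.061, -0.002, 0.003]
contact_force: [1.2, 0.2, 0.1]
opening: 1.004
```

Request:
play_rows(
  targets=[
    [0.0165, -0.0356, -0.006, 0, 0, 0],
    [0.0165, -0.0356, -0.006, 0, 0, 0],
    [0.0165, -0.0356, -0.006, 0, 0, 0],
    [0.0165, -0.0356, -0.006, 0, 0, 0],
    [0, 0, 0, 0, 0, 0],
  ],
)

```text
clock: 2.15
tool_pos: [0.4574, -0.2499, 0.2929]
eef_rot: [0.999, -0.054, 0.002, 0.001]
contact_force: [0.1, -0.0, 0.5]
opening: 1.0
```

Run:
```python
from h import *
print(np.round(r.get_calibration("wrist")["hand_eye"],3))
C=cam("wrist"); im=r.snapshot("wrist"); cv2.imwrite("pics/w1.png",im)
print("cam",-C[1].T@C[2], r.get_state()["tool_pos"], r.get_state()["clock"])
for q,z in (("gauge",0),("fixed_face",.02),("tab",.054),("jaw",.0115)):
    for d in r.tip_of(q,"wrist")[:2]: print(q,np.round(d["uv"],1),round(d["confidence"],2),np.round(back(d["uv"],z,C),4))
```

```text
[[-0.    -0.958 -0.286  0.074]
 [ 1.    -0.     0.     0.   ]
 [-0.001 -0.286  0.958 -0.144]
 [ 0.     0.     0.     1.   ]]
cam [ 0.53099875 -0.25755536  0.43745581] [ 0.45494488 -0.25353114  0.29255176] 2.2
gauge [277.9 139.7] 0.79 [ 0.5171 -0.2211  0.    ]
fixed_face [361.4 155.9] 0.81 [ 0.4932 -0.3035  0.02  ]
tab [213.2  92.8] 0.63 [ 0.5646 -0.1744  0.054 ]
jaw [247.9  95.5] 0.55 [ 0.5622 -0.1985  0.0115]
```

View pics/w1.png

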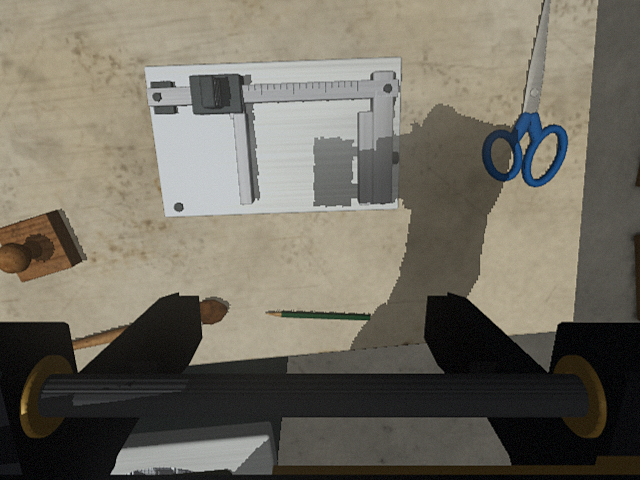

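The wrist view shows the caliper plate corners at about (147,67), (401,58), (399,208) and (165,216). The slider tab is at (213,93), the sliding jaw at (245,160) and the fixed jaw with its face plate at (365,157). The brown block is at the left edge at (25,250).

Run:
```python
from h import *
C=cam("wrist")
im=cv2.imread("pics/w1.png"); hsv=cv2.cvtColor(im,cv2.COLOR_BGR2HSV)
P=np.array([back(p,.01,C)[:2] for p in ((146.5,66.5),(401,58),(399,208),(165,216))])
print(P.round(4), P.mean(0)); 
for i in range(4):
    d=P[(i+1)%4]-P[i]; print(np.linalg.norm(d).round(4), np.degrees(np.arctan2(d[1],d[0])).round(2))
# plate polygon by threshold
m=((hsv[...,1]<28)&(hsv[...,2]>100)).astype(np.uint8)*255; k=np.zeros_like(m); k[45:230,135:404]=m[45:230,135:404]
c=max(cv2.findContours(k,0,2)[0],key=cv2.contourArea); Q=np.array([back(p[0],.01,C)[:2] for p in c],np.float32); print(cv2.minAreaRect(Q))
# block from top picture with bbox nets
s=r.search_frame("stamp_block","wrist"); print(s[:2])
# jaw face at z .02 : pixel edge right of sliding jaw, top
for p in ((246,112),(254,203)): print("jaw",back(p,.0225,C).round(4))
for p in ((358,113),(358,200)): print("fix",back(p,.0225,C).round(4))
print("to block look", go([.38,.05,.26],.187))
```

```text
[[ 0.5916 -0.1211]
 [ 0.5689 -0.3631]
 [ 0.4233 -0.3517]
 [ 0.4462 -0.1052]] [ 0.5075081  -0.23527555]
0.2431 -95.36
0.146 175.54
0.2476 84.69
0.1462 -6.22
((0.5079594850540161, -0.23375634849071503), (0.2476089745759964, 0.14848388731479645), 84.74716186523438)
[{'bbox': [187.9, 71.1, 255.9, 203.3], 'confidence': 0.69}]
jaw [ 0.5385 -0.2099  0.0225]
jaw [ 0.4503 -0.2028  0.0225]
fix [ 0.5242 -0.3162  0.0225]
fix [ 0.4399 -0.3083  0.0225]
to block look (array([-0.1083, -0.2997,  0.0294]), array([ 0.0078,  0.0043, -0.3128]))
```

```bash
cat >> h.py <<'E'
def plate(im,C):
    hsv=cv2.cvtColor(im,cv2.COLOR_BGR2HSV); m=((hsv[...,1]<28)&(hsv[...,2]>100)).astype(np.uint8)*255
    m[290:]=0; m=cv2.morphologyEx(m,cv2.MORPH_OPEN,np.ones((3,3)))
    c=max(cv2.findContours(m,0,2)[0],key=cv2.contourArea)
    return cv2.minAreaRect(np.array([back(p[0],.01,C)[:2] for p in c],np.float32))
E
python3 - <<'E'
from h import *
s=r.get_state(); print(s["clock"],s["tool_pos"],s["eef_rot"],abs(s["qd"]).max())
C=cam("wrist"); im=r.snapshot("wrist"); cv2.imwrite("pics/w2.png",im)
print(r.get_state()["tool_pos"]); print(plate(im,C))
for q,z in (("gauge",0),("fixed_face",.02),("tab",.054),("jaw",.0115),("block_center",.032)):
    for d in r.tip_of(q,"wrist")[:2]: print(q,np.round(d["uv"],1),round(d["confidence"],2),np.round(back(d["uv"],z,C),4))
print("to block look", go([.38,.05,.26],.187))
E
```

```text
2.45 [ 0.4499731  -0.26072819  0.29154651] [ 0.99801195 -0.06286764 -0.00175736  0.00408807] 0.008319480929225064
[ 0.45001077 -0.26064635  0.29154239]
((0.5166729092597961, -0.22003261744976044), (0.24928446114063263, 0.14885671436786652), 85.7885971069336)
gauge [263.2 133.6] 0.76 [ 0.5162 -0.2206  0.    ]
fixed_face [345.3 148.3] 0.62 [ 0.4925 -0.301   0.02  ]
jaw [230.   84.1] 0.94 [ 0.566  -0.1976  0.0115]
block_center [  9.3 250.9] 0.77 [0.4348 0.0524 0.032 ]
to block look (array([-0.1084, -0.2987,  0.0296]), array([ 0.0072,  0.0035, -0.3106]))
```

Request:
play_rows(
  targets=[
    [0, 0, 0, 0.002, 0.001, -0.105],
    [0, 0, 0, 0.002, 0.001, -0.105],
    [0, 0, 0, 0.002, 0.001, -0.1],
  ],
)

```text
clock: 3.0
tool_pos: [0.4506, -0.26, 0.2915]
eef_rot: [0.995, 0.098, -0.0, 0.001]
contact_force: [0.3, 0.6, -0.4]
opening: 1.001
```

Request:
play_rows(
  targets=[
    [-0.0012, -0.0353, 0.003, 0, 0, 0],
    [-0.0012, -0.0353, 0.003, 0, 0, 0],
    [-0.0012, -0.0353, 0.003, 0, 0, 0],
    [-0.0012, -0.0353, 0.003, 0, 0, 0],
    [-0.0012, -0.0353, 0.003, 0, 0, 0],
  ],
)

```text
clock: 3.42
tool_pos: [0.4111, -0.0937, 0.2753]
eef_rot: [0.996, 0.09, 0.003, 0.004]
contact_force: [0.2, 0.2, 0.2]
opening: 1.002
```

Request:
play_rows(
  targets=[
    [-0.0012, -0.0353, 0.003, 0, 0, 0],
    [-0.0012, -0.0353, 0.003, 0, 0, 0],
    [-0.0012, -0.0353, 0.003, 0, 0, 0],
    [-0.0012, -0.0353, 0.003, 0, 0, 0],
    [0, 0, 0, 0, 0, 0],
  ],
)

```text
clock: 3.83
tool_pos: [0.3781, 0.0558, 0.262]
eef_rot: [0.996, 0.094, 0.004, 0.002]
contact_force: [-0.1, 0.4, 0.2]
opening: 0.997
```

Request:
play_rows(
  targets=[
    [0, 0, 0, 0, 0, 0],
    [0, 0, 0, 0, 0, 0],
  ],
)

```text
clock: 4.0
tool_pos: [0.3779, 0.0574, 0.2622]
eef_rot: [0.995, 0.096, 0.004, 0.002]
contact_force: [0.9, 0.6, -0.5]
opening: 1.001
```

Run:
```python
from h import *
s=r.get_state(); print(s["clock"],s["tool_pos"],s["eef_rot"],abs(s["qd"]).max())
C=cam("wrist"); im=r.snapshot("wrist"); cv2.imwrite("pics/w3.png",im)
for d in r.tip_of("block_center","wrist")[:3]: print(np.round(d["uv"],1),round(d["confidence"],2),np.round(back(d["uv"],.032,C),4))
print(go([.432,.046,.03],.187), proj([.55,.18,.14],C))
```

```text
4.0 [0.37792837 0.05741662 0.26215458] [0.99532241 0.09649624 0.00401172 0.0023838 ] 0.015490127640291741
[328.4 145. ] 0.74 [0.435  0.0527 0.032 ]
(array([0.0492, 0.0187, 0.2327]), array([ 0.006 , -0.0076,  0.0031])) [ 149.82902667 -104.98677321]
```

View pics/w3.png

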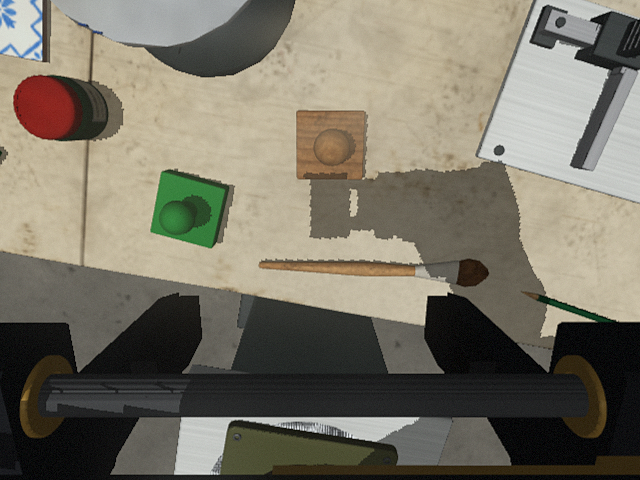

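The wrist view shows the brown wooden block at (332,145), knob head at (334,147), almost square to the image. The green look-alike at (188,208) and the jar at (60,107) are clear of it.

Run:
```python
from h import *
C=cam("wrist"); s=r.get_state(); print(s["tool_pos"])
P=np.array([back(p,.022,C)[:2] for p in ((297,110.5),(366,110.5),(365,179.5),(297,179.5))]); print(P.round(4),P.mean(0).round(4))
for i in range(4):
    d=P[(i+1)%4]-P[i]; print(np.linalg.norm(d).round(4), np.degrees(np.arctan2(d[1],d[0])).round(2)%90)
print("knob",back((334,147),.053,C).round(4))
im=cv2.imread("pics/w3.png");hsv=cv2.cvtColor(im,cv2.COLOR_BGR2HSV)
print(hsv[120,305],hsv[100,330],hsv[170,355])
m=((hsv[...,1]>90)).astype(np.uint8)*255; k=np.zeros_like(m); k[95:195,280:380]=m[95:195,280:380]
c=max(cv2.findContours(k,0,2)[0],key=cv2.contourArea); print(cv2.minAreaRect(np.array([back(p[0],.018,C)[:2] for p in c],np.float32)))
```

```text
[0.37819953 0.05614636 0.26216344]
[[0.459  0.0841]
 [0.4707 0.0236]
 [0.4106 0.0108]
 [0.3987 0.0732]] [0.4347 0.0479]
0.0616 10.89
0.0614 12.069999999999993
0.0635 10.829999999999998
0.0613 10.26
knob [0.4354 0.0473 0.053 ]
[ 15 122 161] [ 21  45 198] [ 15 116 141]
((0.4343799650669098, 0.04895896464586258), (0.061139628291130066, 0.06123204529285431), 10.82700252532959)
```

Run:
```python
from h import *
print(go([.4347,.048,.11],.19))
```

```text
(array([0.0528, 0.0178, 0.1527]), array([ 0.006 , -0.0076,  0.0001]))
```

Request:
play_rows(
  targets=[
    [0.0132, 0.0045, 0.038, 0.003, -0.004, 0],
    [0.0132, 0.0045, 0.038, 0.003, -0.004, 0],
    [0.0132, 0.0045, 0.038, 0, 0, 0],
    [0.0132, 0.0045, 0.038, 0, 0, 0],
    [0, 0, 0, 0, 0, 0],
  ],
  hand=0.8,
)

```text
clock: 4.52
tool_pos: [0.4434, 0.0404, 0.1063]
eef_rot: [0.996, 0.087, 0.006, 0.0]
contact_force: [0.0, 0.0, -0.3]
opening: 0.801
```

Request:
play_rows(
  targets=[
    [0, 0, 0, 0, 0, 0],
    [0, 0, 0, 0, 0, 0],
  ],
)

```text
clock: 4.68
tool_pos: [0.4424, 0.037, 0.1053]
eef_rot: [0.996, 0.084, 0.004, 0.001]
contact_force: [-0.3, -0.0, 0.5]
opening: 0.802
```

Run:
```python
from h import *
print(go([.4347,.048,.031],.19))
C=cam("wrist"); im=r.snapshot("wrist"); cv2.imwrite("pics/w4.png",im)
print(proj([.4347,.048,.064],C))
```

```text
(array([-0.0062, -0.0124,  0.0742]), array([ 0.0035, -0.007 , -0.0215]))
[287.03919457 292.16398816]
```

View pics/w4.png

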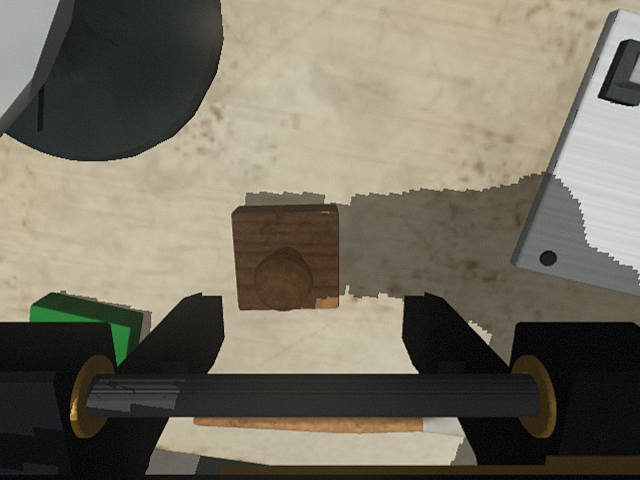

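The knob head sits at (284,278), between the fingers but off to the left as expected, and the base top corners are at (234,207), (338,205), (338,309) and (239,310). I cross-check before descending.

Run:
```python
from h import *
C=cam("wrist")
P=np.array([back(p,.022,C)[:2] for p in ((238,213),(338,213),(338,309),(239,310))]); print(P.round(4),P.mean(0).round(4), np.linalg.norm(P[1]-P[0]),np.linalg.norm(P[2]-P[1]))
for z in (.022,.049,.064): print(z,proj([.4347,.048,z],C), back((284,278),z,C))
print(go([.4347,.048,.031],.19),r.get_state()["eef_rot"])
```

```text
[[0.4599 0.0824]
 [0.4694 0.0264]
 [0.4108 0.0154]
 [0.4001 0.0747]] [0.435  0.0497] 0.05681850443741836 0.059605049711055555
0.022 [291.05840786 263.90946478] [0.42524868 0.05078552 0.022     ]
0.049 [288.65921295 280.68868751] [0.43578632 0.05063928 0.049     ]
0.064 [287.05966703 291.87541399] [0.44164056 0.05055804 0.064     ]
(array([-0.0065, -0.0124,  0.0751]), array([ 0.0036, -0.0084, -0.0215])) [0.99644321 0.08414243 0.00435949 0.00140275]
```

Request:
play_rows(
  targets=[
    [-0.006, -0.0138, 0, 0.0036, -0.008, -0.022],
    [0, 0, 0.02, 0, 0, 0],
    [0, 0, 0.02, 0, 0, 0],
    [0, 0, 0.02, 0, 0, 0],
    [0, 0, 0, 0, 0, 0],
  ],
)

```text
clock: 5.15
tool_pos: [0.4386, 0.0549, 0.0591]
eef_rot: [0.995, 0.098, 0.009, -0.003]
contact_force: [-0.8, 0.2, -0.9]
opening: 0.799
```

Run:
```python
from h import *
print(r.get_state()["tool_pos"],go([.435,.0493,.031],.19))
```

```text
[0.43858996 0.054872   0.05910931] (array([-0.0051,  0.0049,  0.028 ]), array([-0.0034, -0.0175,  0.006 ]))
```

Request:
play_rows(
  targets=[
    [-0.004, 0.004, 0, -0.0034, -0.017, 0.006],
    [0, 0, 0, 0, 0, 0],
  ],
)

```text
clock: 5.32
tool_pos: [0.4352, 0.0522, 0.0627]
eef_rot: [0.995, 0.097, 0.002, -0.001]
contact_force: [0.7, -0.4, -0.6]
opening: 0.798
```

Run:
```python
from h import *
print(r.get_state()["tool_pos"],go([.435,.0493,.031],.19))
```

```text
[0.43517866 0.0522219  0.06266197] (array([-0.0009,  0.0029,  0.0317]), array([-0.0009, -0.0036,  0.0041]))
```

Request:
play_rows(
  targets=[
    [0, 0.002, 0.011, 0, -0.002, 0.002],
    [0, 0.001, 0.011, 0, -0.001, 0],
    [0, 0, 0.009, 0, 0, 0],
    [0, 0, 0, 0, 0, 0],
  ],
)

```text
clock: 5.65
tool_pos: [0.4416, 0.0515, 0.0405]
eef_rot: [0.995, 0.096, 0.001, -0.002]
contact_force: [-0.3, -0.4, 0.2]
opening: 0.801
```

Run:
```python
from h import *
print(r.get_state()["tool_pos"],go([.435,.0493,.031],.19))
```

```text
[0.44155112 0.05148469 0.04045428] (array([-0.0069,  0.0009,  0.0094]), array([-0.0033, -0.0032,  0.0028]))
```

Request:
play_rows(
  targets=[
    [-0.007, 0.001, 0.005, -0.003, -0.003, 0.002],
    [0, 0, 0.004, 0, 0, 0],
    [0, 0, 0, 0, 0, 0],
    [0, 0, 0, 0, 0, 0],
  ],
)

```text
clock: 5.98
tool_pos: [0.4402, 0.051, 0.0364]
eef_rot: [0.995, 0.099, 0.001, -0.002]
contact_force: [-0.4, 0.1, -0.7]
opening: 0.798
```

Run:
```python
from h import *
print(r.get_state()["tool_pos"],go([.435,.0493,.031],.19))
```

```text
[0.44016382 0.05104706 0.03636161] (array([-0.0054,  0.0007,  0.0053]), array([-0.0033, -0.002 ,  0.0074]))
```

Request:
play_rows(
  targets=[
    [-0.005, 0.001, 0.005, -0.003, -0.002, 0.005],
    [0, 0, 0, 0, 0, 0],
  ],
)

```text
clock: 6.15
tool_pos: [0.4382, 0.0493, 0.034]
eef_rot: [0.995, 0.096, -0.002, -0.0]
contact_force: [-0.3, 0.4, -0.6]
opening: 0.802
```

Request:
play_rows(
  targets=[
    [-0.003, 0, 0.002, 0, 0, 0],
  ],
)

```text
clock: 6.23
tool_pos: [0.437, 0.049, 0.0334]
eef_rot: [0.995, 0.096, -0.003, -0.0]
contact_force: [-0.0, -0.4, 0.0]
opening: 0.799
```

Run:
```python
from h import *
print(r.get_state()["tool_pos"],go([.435,.0493,.031],.19))
```

```text
[0.43698085 0.04898311 0.03344676] (array([-0.0019, -0.0007,  0.0025]), array([-0.0012,  0.0065,  0.0016]))
```

Request:
play_rows(
  targets=[
    [-0.003, 0, 0.004, 0, 0.005, 0],
    [-0.001, 0, 0.001, 0, 0, 0],
  ],
)

```text
clock: 6.4
tool_pos: [0.4367, 0.0484, 0.0317]
eef_rot: [0.995, 0.096, -0.005, -0.0]
contact_force: [0.5, 0.2, 0.2]
opening: 0.798
```

Request:
play_rows(
  targets=[
    [0, 0, 0, 0, 0, 0],
    [0, 0, 0, 0, 0, 0],
    [0, 0, 0, 0, 0, 0],
    [0, 0, 0, 0, 0, 0],
    [0, 0, 0, 0, 0, 0],
  ],
  hand=0,
  squeeze=20,
)

```text
clock: 6.82
tool_pos: [0.4366, 0.0484, 0.0316]
eef_rot: [0.995, 0.096, -0.005, -0.001]
contact_force: [-0.7, 0.9, 0.8]
opening: 0.444
```

Request:
play_rows(
  targets=[
    [0, 0, 0, 0, 0, 0],
    [0, 0, 0, 0, 0, 0],
  ],
)

```text
clock: 6.98
tool_pos: [0.4366, 0.0487, 0.0317]
eef_rot: [0.995, 0.096, -0.005, -0.001]
contact_force: [-0.5, 0.6, 1.4]
opening: 0.313
```

Run:
```python
from h import *
s=r.get_state(); print(s["tool_pos"],s["contact_force"],s["opening"],go(s["tool_pos"],.19))
```

```text
[0.4366357  0.04873324 0.03165018] [-0.53588766  0.57725688  1.42410505] 0.3129288556181549 (array([0., 0., 0.]), array([-0.0026,  0.009 ,  0.0016]))
```

Request:
play_rows(
  targets=[
    [0, 0, 0, 0, 0, 0],
    [0, 0, 0, 0, 0, 0],
    [0, 0, 0, 0, 0, 0],
  ],
)

```text
clock: 7.23
tool_pos: [0.4367, 0.0487, 0.0317]
eef_rot: [0.995, 0.096, -0.005, -0.001]
contact_force: [-0.1, -0.1, 0.1]
opening: 0.31
```

Request:
play_rows(
  targets=[
    [0, 0, -0.025, 0, 0, 0],
    [0, 0, -0.03, 0, 0, 0],
    [0, 0, -0.035, 0, 0, 0],
    [0, 0, 0, 0, 0, 0],
    [0, 0, 0, 0, 0, 0],
  ],
)

```text
clock: 7.65
tool_pos: [0.4361, 0.0471, 0.1234]
eef_rot: [0.995, 0.097, -0.008, 0.003]
contact_force: [-0.1, -1.4, -1.3]
opening: 0.311
```

Run:
```python
from h import *
c,n=np.cos(-.0735),np.sin(-.0735)
T=np.array([.5165,-.2205])+np.array([[c,-n],[n,c]])@np.array([-.018,-.035]); print(T)
s=r.get_state(); print(s["tool_pos"],s["contact_force"],s["opening"],go([T[0],T[1],.12],-.0735))
R=Ro.from_quat(s["eef_rot"]); print(r.snapshot("wrist").shape, [np.round(d["uv"]) for d in r.tip_of("block_center","wrist")[:2]], proj([s["tool_pos"][0],s["tool_pos"][1],s["tool_pos"][2]],cam("wrist")))
cv2.imwrite("pics/w5.png",r.snapshot("wrist"))
```

```text
[ 0.49597841 -0.25408369]
[0.43612261 0.04712238 0.12343669] [-0.14440038 -1.35352257 -1.29143458] 0.3114434923406604 (array([0.0009, 0.3071, 0.0048]), array([0.0067, 0.0155, 0.2669]))
(480, 640, 3) [array([312., 323.]), array([ 93., 337.])] [311.74339915 320.80953787]
```

View pics/w5.png

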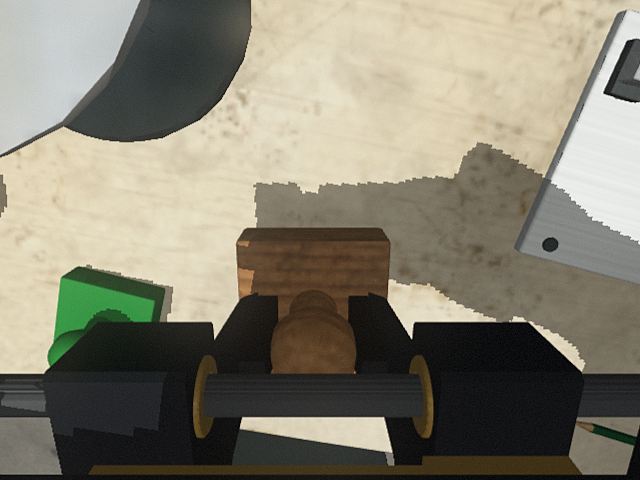

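The block hangs squarely in the grip, with its base edge level at row 229 from column 238 to 390. Next I carry it to a point above the caliper.

Request:
play_rows(
  targets=[
    [0, 0, 0, 0.002, 0.003, 0.09],
    [0, 0, 0, 0.002, 0.003, 0.09],
    [0, 0, 0, 0.002, 0.002, 0.087],
  ],
)

```text
clock: 8.05
tool_pos: [0.4336, 0.046, 0.1185]
eef_rot: [0.999, -0.041, -0.008, 0.003]
contact_force: [-0.8, 0.6, -1.2]
opening: 0.306
```

Request:
play_rows(
  targets=[
    [0.009, 0.033, 0, 0, 0, 0],
    [0.009, 0.033, 0, 0, 0, 0],
    [0.009, 0.033, 0, 0, 0, 0],
    [0.009, 0.033, 0, 0, 0, 0],
    [0.009, 0.033, 0, 0, 0, 0],
  ],
)

```text
clock: 8.47
tool_pos: [0.4653, -0.1122, 0.1122]
eef_rot: [1.0, -0.025, -0.013, 0.001]
contact_force: [1.0, 0.5, -2.0]
opening: 0.31
```

Request:
play_rows(
  targets=[
    [0.009, 0.033, 0, 0, 0, 0],
    [0.009, 0.033, 0, 0, 0, 0],
    [0.009, 0.033, 0, 0, 0, 0],
    [0, 0, 0, 0, 0, 0],
    [0, 0, 0, 0, 0, 0],
  ],
)

```text
clock: 8.88
tool_pos: [0.4831, -0.2271, 0.1027]
eef_rot: [0.999, -0.031, -0.02, 0.005]
contact_force: [0.0, 1.1, -0.9]
opening: 0.309
```

Run:
```python
from h import *
s=r.get_state(); print(s["tool_pos"],s["contact_force"],s["opening"],go([.496,-.254,.07],-.0735))
```

```text
[ 0.48306417 -0.22712253  0.10265573] [ 0.04683056  1.08629114 -0.86009926] 0.3093645209183355 (array([0.0159, 0.0257, 0.0323]), array([0.0109, 0.0396, 0.0116]))
```

Request:
play_rows(
  targets=[
    [0.008, 0.013, 0, 0.006, 0.02, 0.006],
    [0.007, 0.013, 0, 0.005, 0.02, 0.006],
    [0, 0, 0, 0, 0, 0],
    [0, 0, 0, 0, 0, 0],
  ],
)

```text
clock: 9.22
tool_pos: [0.4942, -0.2521, 0.0977]
eef_rot: [0.999, -0.035, -0.003, -0.001]
contact_force: [0.6, -0.5, -0.6]
opening: 0.312
```

Run:
```python
from h import *
s=r.get_state(); print(s["tool_pos"],s["contact_force"],s["opening"],go([.496,-.254,.06],-.0735))
```

```text
[ 0.49417766 -0.2521127   0.09774469] [ 0.64280069 -0.48294437 -0.64174281] 0.3118987987699945 (array([0.0022, 0.0018, 0.0377]), array([-0.0014,  0.0068,  0.003 ]))
```

Request:
play_rows(
  targets=[
    [0, 0.001, 0.015, 0, 0, 0.003],
    [0, 0, 0.015, 0, 0, 0],
    [0, 0, 0.012, 0, 0, 0],
    [0, 0, 0, 0, 0, 0],
    [0, 0, 0, 0, 0, 0],
  ],
)

```text
clock: 9.63
tool_pos: [0.4939, -0.2462, 0.0544]
eef_rot: [0.999, -0.032, -0.005, -0.002]
contact_force: [-0.1, 0.4, -1.6]
opening: 0.314
```

Run:
```python
from h import *
s=r.get_state(); print(s["tool_pos"],s["contact_force"],s["opening"],go([.496,-.254,.0425],-.0735))
```

```text
[ 0.49385238 -0.24616412  0.05440479] [-0.06188163  0.35854894 -1.60203387] 0.31354977181459476 (array([0.0028, 0.0077, 0.0118]), array([-0.0039,  0.0092,  0.009 ]))
```

Request:
play_rows(
  targets=[
    [0.003, 0.008, 0, -0.002, 0.003, 0.009],
    [0, 0, 0.005, 0, 0, 0],
    [0, 0, 0.003, 0, 0, 0],
    [0, 0, 0, 0, 0, 0],
  ],
)

```text
clock: 9.97
tool_pos: [0.498, -0.2535, 0.0478]
eef_rot: [0.999, -0.036, -0.002, -0.001]
contact_force: [0.3, 0.6, -1.1]
opening: 0.31
```

Run:
```python
from h import *
s=r.get_state(); print(s["tool_pos"],s["contact_force"],s["opening"],go([.496,-.254,.0425],-.0735))
```

```text
[ 0.49798561 -0.25345958  0.04777801] [ 0.33090638  0.59033118 -1.10998061] 0.3100181024830688 (array([-0.0019,  0.0007,  0.0053]), array([-0.0017,  0.0033,  0.0018]))
```

Request:
play_rows(
  targets=[
    [0, 0, 0.003, 0, -0.004, 0.002],
    [0, 0, 0.002, 0, 0, 0],
    [0, 0, 0, 0, 0, 0],
  ],
)

```text
clock: 10.22
tool_pos: [0.4982, -0.2538, 0.0428]
eef_rot: [0.999, -0.037, -0.003, -0.001]
contact_force: [-0.0, 0.2, -1.7]
opening: 0.316
```

Request:
play_rows(
  targets=[
    [0, 0, 0.002, 0, 0, 0],
    [0, 0, 0, 0, 0, 0],
  ],
)

```text
clock: 10.38
tool_pos: [0.4986, -0.2538, 0.0414]
eef_rot: [0.999, -0.037, -0.003, -0.001]
contact_force: [-1.1, -0.0, -0.5]
opening: 0.309
```

Run:
```python
from h import *
s=r.get_state(); print(s["tool_pos"],s["contact_force"],s["opening"],go([.496,-.254,.0425],-.0735))
```

```text
[ 0.49856786 -0.25380828  0.04143708] [-1.13396898 -0.01589357 -0.47085424] 0.3090518397155779 (array([-0.0026,  0.0004, -0.001 ]), array([-0.0009,  0.0059, -0.001 ]))
```

Request:
play_rows(
  targets=[
    [0, 0, 0, 0, 0, 0],
    [0, 0, 0, 0, 0, 0],
    [0, 0, 0, 0, 0, 0],
    [0, 0, 0, 0, 0, 0],
    [0, 0, 0, 0, 0, 0],
  ],
  hand=0.7,
)

```text
clock: 10.8
tool_pos: [0.4991, -0.2538, 0.0417]
eef_rot: [0.999, -0.037, -0.002, -0.0]
contact_force: [0.6, 0.3, -0.5]
opening: 0.665
```

Request:
play_rows(
  targets=[
    [0, 0, -0.01, 0, 0, 0],
    [0, 0, -0.025, 0, 0, 0],
    [0, 0, -0.035, 0, 0, 0],
    [0, 0, -0.04, 0, 0, 0],
    [0, 0, -0.04, 0, 0, 0],
  ],
)

```text
clock: 11.22
tool_pos: [0.4942, -0.2519, 0.191]
eef_rot: [0.999, -0.036, -0.011, -0.004]
contact_force: [-0.0, -0.5, -0.1]
opening: 0.7
```

Request:
play_rows(
  targets=[
    [-0.02, 0, -0.04, 0, 0, 0],
    [-0.02, 0, -0.02, 0, 0, 0],
    [0, 0, 0, 0, 0, 0],
    [0, 0, 0, 0, 0, 0],
  ],
  hand=0,
)

```text
clock: 11.55
tool_pos: [0.4616, -0.2493, 0.261]
eef_rot: [0.999, -0.035, -0.003, -0.001]
contact_force: [0.1, -0.2, 0.0]
opening: 0.42
```

Run:
```python
from h import *
s=r.get_state(); print(s["tool_pos"],s["contact_force"],s["opening"],abs(s["qd"]).max())
C=cam("wrist"); im=r.snapshot("wrist"); cv2.imwrite("pics/w6.png",im)
print(r.get_state()["tool_pos"]); print(plate(im,C))
for q,z in (("gauge",0),("fixed_face",.02),("tab",.054),("jaw",.0115),("block_center",.042),("stamp_block",.01)):
    for d in r.tip_of(q,"wrist")[:2]:
        p=back(d["uv"],z,C); g=Ro.from_euler("z",.0735).apply(p-[.5165,-.2205,0]); print(q,np.round(d["uv"],1),round(d["confidence"],2),p.round(4),"gauge",g.round(4))
```

```text
[ 0.46159978 -0.24925305  0.26098424] [ 0.0519807  -0.23941758  0.02261642] 0.42032907707928086 0.06177129122845102
[ 0.46156488 -0.24917687  0.26063233]
((0.5169446468353271, -0.2201477587223053), (0.24918651580810547, 0.14878425002098083), 85.96199035644531)
gauge [280.9 143.5] 0.56 [ 0.5154 -0.2222  0.    ] gauge [-0.0009 -0.0017  0.    ]
gauge [313.1 160.4] 0.52 [ 0.4973 -0.2519  0.    ] gauge [-0.0168 -0.0327  0.    ]
fixed_face [369.4 166.9] 0.7 [ 0.4897 -0.3037  0.02  ] gauge [-0.0206 -0.0849  0.02  ]
tab [211.   89.2] 0.6 [ 0.5644 -0.1746  0.054 ] gauge [0.0444 0.0493 0.054 ]
jaw [250.4  89.2] 0.55 [ 0.5653 -0.2002  0.0115] gauge [0.0472 0.0239 0.0115]
stamp_block [314.5 159.9] 0.79 [ 0.4987 -0.2533  0.01  ] gauge [-0.0154 -0.034   0.01  ]
stamp_block [279.2 147. ] 0.75 [ 0.5129 -0.2211  0.01  ] gauge [-0.0036 -0.0009  0.01  ]
```

View pics/w6.png

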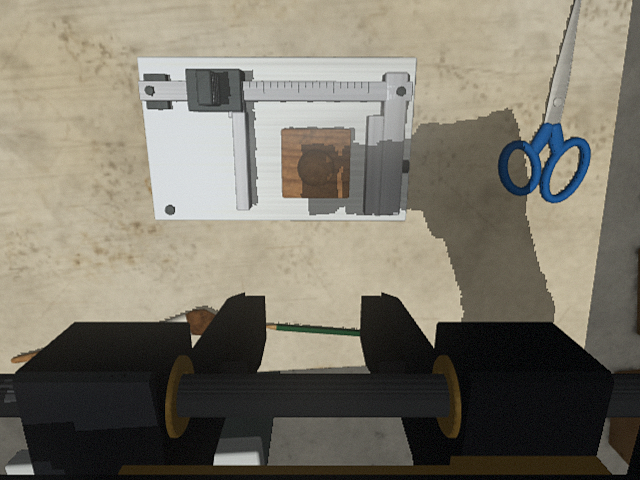

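The block stands square on the plate, its base top at (317,162), clear of both jaws; in gauge coordinates it is at about (-15,-34) mm. The tab is at (212,90). Next I bring the shut fingers behind the tab on its +y side.

Request:
play_rows(
  targets=[
    [0.0195, -0.025, 0.028, 0, 0, 0],
    [0.0195, -0.025, 0.028, 0, 0, 0],
    [0.0195, -0.025, 0.028, 0, 0, 0],
    [0.0195, -0.025, 0.028, 0, 0, 0],
    [0.0195, -0.025, 0.028, 0, 0, 0],
  ],
)

```text
clock: 12.32
tool_pos: [0.5659, -0.1416, 0.1172]
eef_rot: [0.999, -0.044, -0.004, 0.001]
contact_force: [1.3, -0.0, 0.3]
opening: 0.004
```

Request:
play_rows(
  targets=[
    [0, 0, 0, 0, 0, 0],
    [0, 0, 0, 0, 0, 0],
  ],
)

```text
clock: 12.48
tool_pos: [0.5672, -0.1321, 0.1099]
eef_rot: [0.999, -0.038, -0.008, -0.002]
contact_force: [0.5, -0.7, 0.2]
opening: 0.006
```

```bash
cat >> h.py <<'E'
def G(p): return Ro.from_euler("z",.0735).apply(np.array(p)-[.5165,-.2205,0])
def W(g): return Ro.from_euler("z",-.0735).apply(np.array(g))+[.5165,-.2205,0]
def st():
    s=r.get_state(); print(s["clock"],"gauge",G(s["tool_pos"]).round(4),"F",Ro.from_euler("z",.0735).apply(s["contact_force"]).round(2),"open",round(s["opening"],3))
E
python3 - <<'E'
from h import *
st(); print(go(W([.045,.095,.048]),-.0735))
E
```

```text
12.4833 gauge [0.0441 0.0919 0.1099] F [ 0.54 -0.62  0.17] open 0.006
(array([ 0.0018, -0.0028,  0.0619]), array([-0.0042,  0.0153, -0.0028]))
```

Request:
play_rows(
  targets=[
    [0.001, -0.005, 0.015, -0.004, 0.015, -0.003],
    [0, 0, 0.018, 0, 0, 0],
    [0, 0, 0.016, 0, 0, 0],
    [0, 0, 0, 0, 0, 0],
    [0, 0, 0, 0, 0, 0],
  ],
)

```text
clock: 12.9
tool_pos: [0.5679, -0.1281, 0.059]
eef_rot: [0.999, -0.037, -0.001, -0.0]
contact_force: [-0.1, 0.2, 0.1]
opening: 0.005
```

Run:
```python
from h import *
st(); print(go(W([.045,.095,.048]),-.0735))
```

```text
12.9 gauge [0.0445 0.0959 0.059 ] F [-0.15  0.19  0.11] open 0.005
(array([0.0005, 0.0009, 0.011 ]), array([-0.0001,  0.0012, -0.0004]))
```

Request:
play_rows(
  targets=[
    [0, 0, 0.011, 0, 0, 0],
    [0, 0.006, 0.001, 0, 0, 0],
    [0, 0.006, 0, 0, 0, 0],
    [0, 0, 0, 0, 0, 0],
  ],
)

```text
clock: 13.23
tool_pos: [0.5678, -0.1435, 0.0487]
eef_rot: [0.999, -0.038, 0.001, 0.001]
contact_force: [0.7, -0.1, -0.1]
opening: 0.008
```

Run:
```python
from h import *
st(); print(go(W([.045,.076,.048]),-.0735))
```

```text
13.2333 gauge [0.0455 0.0805 0.0487] F [ 0.7  -0.03 -0.11] open 0.008
(array([-0.0005,  0.0045,  0.0007]), array([ 0.0015, -0.0021, -0.0031]))
```

Request:
play_rows(
  targets=[
    [0, 0.005, 0, 0, 0, 0],
    [0, 0, 0, 0, 0, 0],
  ],
)

```text
clock: 13.4
tool_pos: [0.5678, -0.1504, 0.0496]
eef_rot: [0.999, -0.039, 0.002, 0.001]
contact_force: [-0.3, -0.6, -0.2]
opening: 0.001
```

Request:
play_rows(
  targets=[
    [0, 0.004, 0, 0, 0, 0],
    [0, 0, 0, 0, 0, 0],
  ],
)

```text
clock: 13.57
tool_pos: [0.5679, -0.1542, 0.0501]
eef_rot: [0.999, -0.039, 0.002, 0.0]
contact_force: [-0.2, 0.4, 0.5]
opening: 0.003
```

Run:
```python
from h import *
st(); print(go(W([.045,.07,.048]),-.0735))
```

```text
13.5667 gauge [0.0464 0.0699 0.0501] F [-0.22  0.41  0.48] open 0.003
(array([-0.0014, -0.0001,  0.0021]), array([ 0.0007, -0.0049, -0.0051]))
```

Request:
play_rows(
  targets=[
    [-0.001, 0.004, 0.001, 0, -0.005, -0.005],
    [0, 0.003, 0, 0, 0, 0],
  ],
)

```text
clock: 13.73
tool_pos: [0.5671, -0.1596, 0.0497]
eef_rot: [0.999, -0.036, 0.001, -0.001]
contact_force: [-0.4, 1.2, -2.2]
opening: 0.007
```

Request:
play_rows(
  targets=[
    [0, 0.004, 0, 0, 0, 0],
    [0, 0.004, 0, 0, 0, 0],
  ],
)

```text
clock: 13.9
tool_pos: [0.5666, -0.1663, 0.0497]
eef_rot: [0.999, -0.035, 0.001, -0.002]
contact_force: [-0.4, 2.0, 1.6]
opening: 0.006
```

Request:
play_rows(
  targets=[
    [0, 0.004, 0, 0, 0, 0],
    [0, 0.003, 0, 0, 0, 0],
  ],
)

```text
clock: 14.07
tool_pos: [0.5661, -0.1737, 0.0497]
eef_rot: [0.999, -0.034, 0.001, -0.002]
contact_force: [-1.0, 2.4, -0.1]
opening: 0.008
```

Run:
```python
from h import *
st(); print(go(W([.045,.06,.048]),-.0735))
C=cam("wrist"); im=r.snapshot("wrist"); cv2.imwrite("pics/w7.png",im)
st()
```

```text
14.0667 gauge [0.046  0.0503 0.0497] F [-1.14  2.28 -0.06] open 0.008
(array([-0.0009, -0.0097,  0.0017]), array([-0.0045, -0.001 ,  0.0045]))
14.1167 gauge [0.046  0.0493 0.0497] F [0.34 1.29 0.73] open 0.004
```

View pics/w7.png

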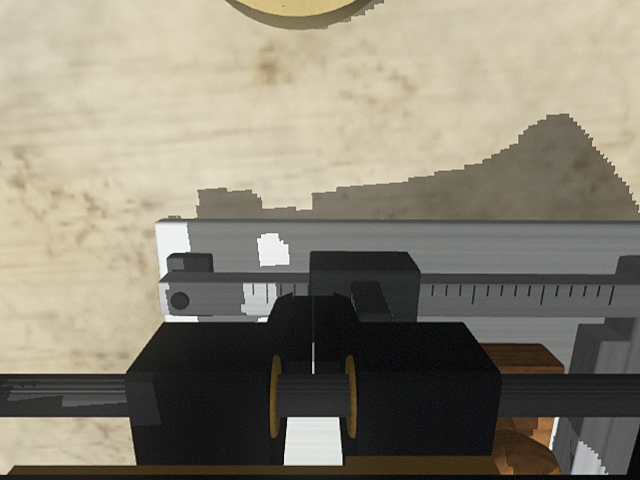

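The fingers' back is on the tab at (355,300), the slider is moving, and the block stands at (530,360). Force is about 2 N, which matches plain friction.

Request:
play_rows(
  targets=[
    [0, 0.004, 0.001, -0.004, 0, 0.004],
    [0, 0.004, 0, 0, 0, 0],
  ],
)

```text
clock: 14.28
tool_pos: [0.5658, -0.1822, 0.0489]
eef_rot: [0.999, -0.037, 0.001, -0.0]
contact_force: [0.5, 2.8, -0.0]
opening: 0.005
```

Request:
play_rows(
  targets=[
    [0, 0.004, 0, 0, 0, 0],
    [0, 0.003, 0, 0, 0, 0],
  ],
)

```text
clock: 14.45
tool_pos: [0.5652, -0.1895, 0.0488]
eef_rot: [0.999, -0.037, 0.001, -0.0]
contact_force: [-0.2, 2.9, 1.5]
opening: 0.005
```

Request:
play_rows(
  targets=[
    [0, 0.003, 0, 0, 0, 0],
    [0, 0.003, 0, 0, 0, 0],
  ],
)

```text
clock: 14.62
tool_pos: [0.5648, -0.1958, 0.0489]
eef_rot: [0.999, -0.036, 0.001, -0.001]
contact_force: [-0.1, 3.2, 1.0]
opening: 0.007
```

Run:
```python
from h import *
st(); print(go(W([.045,.03,.048]),-.0735))
```

```text
14.6167 gauge [0.0463 0.0282 0.0489] F [-0.29  3.19  0.95] open 0.007
(array([-0.0013, -0.0018,  0.0009]), array([-0.0014, -0.0018,  0.0007]))
```

Request:
play_rows(
  targets=[
    [0, 0.0015, 0, 0, 0, 0],
  ],
)

```text
clock: 14.7
tool_pos: [0.5647, -0.197, 0.0489]
eef_rot: [0.999, -0.037, 0.001, -0.001]
contact_force: [0.1, 5.8, 1.5]
opening: 0.002
```

Request:
play_rows(
  targets=[
    [0, 0.001, 0, 0, 0, 0],
  ],
)

```text
clock: 14.78
tool_pos: [0.5647, -0.1969, 0.0489]
eef_rot: [0.999, -0.036, 0.001, -0.002]
contact_force: [-0.1, 5.8, 1.6]
opening: 0.006
```

Request:
play_rows(
  targets=[
    [0, 0.001, 0, 0, 0, 0],
  ],
)

```text
clock: 14.87
tool_pos: [0.5647, -0.1968, 0.0489]
eef_rot: [0.999, -0.036, 0.001, -0.003]
contact_force: [0.3, 4.5, 0.5]
opening: 0.004
```

Request:
play_rows(
  targets=[
    [0, 0.001, 0, 0, 0, 0],
  ],
)

```text
clock: 14.95
tool_pos: [0.5647, -0.1968, 0.049]
eef_rot: [0.999, -0.035, 0.001, -0.004]
contact_force: [-0.8, 4.8, 1.9]
opening: 0.011
```

Request:
play_rows(
  targets=[
    [0, 0.0014, 0, -0.002, 0, 0.001],
    [0, 0.0016, 0, -0.002, 0, 0.001],
  ],
)

```text
clock: 15.12
tool_pos: [0.5647, -0.1969, 0.049]
eef_rot: [0.999, -0.036, 0.001, -0.004]
contact_force: [0.6, 7.0, 1.1]
opening: 0.001
```

Request:
play_rows(
  targets=[
    [0, 0.0017, 0, -0.002, 0, 0.001],
  ],
)

```text
clock: 15.2
tool_pos: [0.5646, -0.1969, 0.0489]
eef_rot: [0.999, -0.035, 0.001, -0.004]
contact_force: [0.3, 5.8, 2.0]
opening: 0.007
```

Run:
```python
from h import *
st(); print(go(W([.045,.027,.048]),-.0735))
```

```text
15.2 gauge [0.0463 0.0271 0.0489] F [-0.11  5.79  2.02] open 0.007
(array([-0.0013,  0.0001,  0.0009]), array([-0.0084, -0.0023,  0.0026]))
```

Request:
play_rows(
  targets=[
    [0, 0.002, 0, -0.002, 0, 0.001],
    [0, 0.002, 0, -0.002, 0, 0.001],
  ],
)

```text
clock: 15.37
tool_pos: [0.5646, -0.1969, 0.049]
eef_rot: [0.999, -0.035, 0.001, -0.005]
contact_force: [0.8, 6.8, 2.1]
opening: 0.002
```

Request:
play_rows(
  targets=[
    [0, 0.0021, 0, -0.002, 0, 0.001],
    [0, 0.0021, 0, -0.002, 0, 0.001],
  ],
)

```text
clock: 15.53
tool_pos: [0.5647, -0.1969, 0.049]
eef_rot: [0.999, -0.035, 0.001, -0.006]
contact_force: [-0.2, 7.3, 2.4]
opening: 0.006
```

Request:
play_rows(
  targets=[
    [0, 0.0021, 0, -0.002, 0, 0.001],
    [0, 0.0021, 0, -0.002, 0, 0.001],
  ],
)

```text
clock: 15.7
tool_pos: [0.5647, -0.1968, 0.049]
eef_rot: [0.999, -0.034, 0.001, -0.006]
contact_force: [-0.9, 7.0, 1.5]
opening: 0.01
```

Run:
```python
from h import *
st(); print(go(W([.045,.027,.048]),-.0735))
```

```text
15.7 gauge [0.0463 0.0271 0.049 ] F [-1.4   6.97  1.52] open 0.01
(array([-0.0013,  0.0001,  0.001 ]), array([-0.0129, -0.0025,  0.0056]))
```

Request:
play_rows(
  targets=[
    [0, 0.0024, 0, -0.004, 0, 0.002],
    [0, 0.0024, 0, -0.004, 0, 0.002],
  ],
)

```text
clock: 15.87
tool_pos: [0.5646, -0.1969, 0.049]
eef_rot: [0.999, -0.034, 0.001, -0.006]
contact_force: [-0.0, 6.9, 1.3]
opening: 0.006
```

Request:
play_rows(
  targets=[
    [0, 0.0024, 0, -0.004, 0, 0.002],
    [0, 0.0024, 0, -0.004, 0, 0.002],
    [0, 0.0024, 0, -0.004, 0, 0.002],
  ],
)

```text
clock: 16.12
tool_pos: [0.5647, -0.197, 0.049]
eef_rot: [0.999, -0.035, 0.002, -0.004]
contact_force: [-0.2, 7.5, 1.2]
opening: 0.004
```

Run:
```python
from h import *
st(); print(go(W([.045,.027,.048]),-.0735))
C=cam("wrist"); im=r.snapshot("wrist"); cv2.imwrite("pics/w8.png",im); D=cam("top"); t=r.snapshot("top")
cv2.imwrite("pics/w8.png",np.hstack([cv2.resize(im[200:480,140:640],(400,224)),cv2.resize(t[220:315,370:510],(400,271))[:224]]))
st()
```

```text
16.1167 gauge [0.0463 0.027  0.049 ] F [-0.71  7.49  1.17] open 0.004
(array([-0.0013,  0.    ,  0.001 ]), array([-0.0087, -0.0027,  0.0038]))
16.2167 gauge [0.0463 0.027  0.049 ] F [-1.08  6.69  1.69] open 0.006
```

View pics/w8.png

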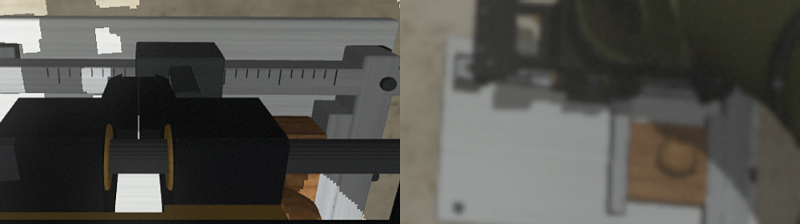

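The top view shows the block pinched, with the sliding jaw against its left side and the fixed jaw on its right. The wrist view agrees. I press a little firmer for about 0.6 s, then retreat.

Request:
play_rows(
  targets=[
    [0, 0.0027, 0, -0.004, 0, 0.002],
    [0, 0.003, 0, -0.004, 0, 0.002],
    [0, 0.003, 0, -0.004, 0, 0.002],
  ],
)

```text
clock: 16.47
tool_pos: [0.5647, -0.1971, 0.049]
eef_rot: [0.999, -0.035, 0.002, -0.004]
contact_force: [-0.3, 7.2, 2.5]
opening: 0.005
```

Request:
play_rows(
  targets=[
    [0, 0.003, 0, -0.004, 0, 0.002],
    [0, 0.003, 0, -0.004, 0, 0.002],
    [0, 0.003, 0, -0.004, 0, 0.002],
    [0, 0.003, 0, -0.004, 0, 0.002],
    [0, 0.003, 0, -0.004, 0, 0.002],
  ],
)

```text
clock: 16.88
tool_pos: [0.5647, -0.1971, 0.049]
eef_rot: [0.999, -0.035, 0.002, -0.004]
contact_force: [0.2, 7.8, 0.7]
opening: 0.006
```

Request:
play_rows(
  targets=[
    [0, -0.001, 0, 0, 0, 0],
    [0, -0.004, 0, 0, 0, 0],
    [0, -0.01, 0, 0, 0, 0],
    [0, -0.01, 0, 0, 0, 0],
    [0, 0, 0, 0, 0, 0],
  ],
)

```text
clock: 17.3
tool_pos: [0.5654, -0.1755, 0.0484]
eef_rot: [0.999, -0.036, 0.001, -0.0]
contact_force: [1.0, 0.7, 0.4]
opening: 0.008
```

Request:
play_rows(
  targets=[
    [0, 0, -0.02, 0, 0, 0],
    [0, 0, -0.035, 0, 0, 0],
    [0, 0, -0.035, 0, 0, 0],
    [-0.01, 0, -0.04, 0, 0, 0],
    [-0.02, 0.01, -0.04, 0, 0, 0],
  ],
)

```text
clock: 17.72
tool_pos: [0.5342, -0.1794, 0.2127]
eef_rot: [0.999, -0.033, -0.007, -0.001]
contact_force: [0.9, -1.0, 0.9]
opening: 0.004
```

Request:
play_rows(
  targets=[
    [-0.03, 0.02, -0.03, 0, 0, 0],
    [-0.03, 0.02, 0, 0, 0, 0],
    [-0.02, 0.02, 0, 0, 0, 0],
    [0, 0, 0, 0, 0, 0],
    [0, 0, 0, 0, 0, 0],
  ],
)

```text
clock: 18.13
tool_pos: [0.4523, -0.2368, 0.2507]
eef_rot: [0.999, -0.034, -0.001, 0.005]
contact_force: [0.6, -0.0, -0.2]
opening: 0.004
```

Run:
```python
from h import *
st()
C=cam("wrist"); im=r.snapshot("wrist"); cv2.imwrite("pics/w9.png",im); print(plate(im,C))
for q,z in (("fixed_face",.02),("tab",.054),("jaw",.0115),("block_center",.042),("stamp_block",.01)):
    for d in r.tip_of(q,"wrist")[:2]: print(q,np.round(d["uv"],1),round(d["confidence"],2),"gauge",G(back(d["uv"],z,C)).round(4))
```

```text
18.1333 gauge [-0.0629 -0.0209  0.2507] F [ 0.64  0.02 -0.21] open 0.004
((0.516951322555542, -0.22017933428287506), (0.24822884798049927, 0.14810261130332947), 85.939697265625)
fixed_face [381.  156.4] 0.64 gauge [-0.0193 -0.0845  0.02  ]
tab [277.9  73.9] 0.84 gauge [0.0456 0.0043 0.054 ]
jaw [279.7  73.8] 0.28 gauge [0.0499 0.0057 0.0115]
block_center [343.7 156.9] 0.89 gauge [-0.018  -0.0491  0.042 ]
block_center [381.8 154.8] 0.31 gauge [-0.0161 -0.0813  0.042 ]
stamp_block [339.6 150.6] 0.9 gauge [-0.015  -0.0479  0.01  ]
```

View pics/w9.png

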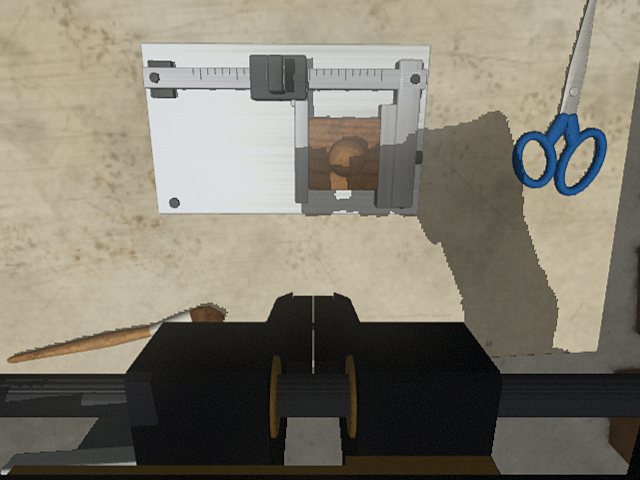

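The block (342,153) sits flush between the sliding jaw (302) and the fixed jaw's face plate (381). It is square, and the arm is clear.

Run:
```python
from h import *
s=r.get_state(); print(s["clock"],abs(s["qd"]).max()); print(r.finish_job())
```

```text
18.4333 0.0026946880593306105
the job is handed in; nothing more can be done
None
```

I set the brown wooden block upright on the caliper plate, square between the jaws, and let go of it. I then pushed the tab with shut fingers until the block was pinched, backed off and handed the job in at 18.4 s.

**Press:** for about 1.8 s the wrist force on the tab was 5–8 N, ending at 7.2–7.8 N. Taking off about 2–3 N for the slider and for dragging the block, I put the force on the block at about 5 N at the end. That is inferred, not measured directly, and slightly under the 6 N you asked for.

**Last checks:** the final wrist picture shows the block flush between both jaws and looking square.
- **Block position:** its axis is at about x -15 to -18 mm, y -48 to -49 mm in the caliper's frame. That fits a face plate standing about 5 mm proud.
- **Sliding jaw:** it stayed closed on the block after I let go, and the arm was clear and still. I did not measure its tilt; it looked straight in the picture.
- **Disagreement:** while pushing, my estimate from tool travel alone put the block about 3–4 mm further from the fixed jaw. The pictures did not bear that out.
- **Bystanders:** I did not measure the jar, pot and tape again at the end. The arm was not moved near any of them at low height, and no unexpected contact force appeared.

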